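# Draw the tool chest's bolt against its spring catch

### The arm

A 6-joint arm with a two-finger parallel gripper is mounted at the origin on the work surface. World frame = base frame: x ahead of the robot, y to its left, z up, the work surface at z = 0. Lengths are in m, angles in degrees, forces in N, time in s.
With the tool pointing down it reaches from about 0.35 to 0.95 m from the base axis. Payload 17.4 kg.
Tool frame: the origin (TCP) lies midway between the tips of the shut fingers; the grasp point (between the pads) lies 19 mm behind it (r.hold_point_z is the distance from the TCP to the grasp point, in m); z points along the fingers, y is the line along which they close (so a half turn about z gives the same grasp; the last joint's range is limited). The gripper opens to 93 mm and grips with 3 to 60 N. Pads are 15 mm wide; open, the fingers measure 128 mm over their backs; the gripper's body (75 mm by 188 mm) begins 65 mm behind the grasp point.
Start: joints at [-68.858, 6.646, 82.598, -0, 90.757, -2.166], TCP at [0.267, -0.62, 0.219] pointing down, gripper open.
Joint ranges: [-162.19, 162.19], [-47.58, 125.68], [4.15, 143.07], [-65.23, 245.23], [0.69, 171.88], [-170.13, 170.13]. Speed limits (degrees/s): [108.29, 108.29, 127.2, 180, 180, 180].

### API

Orientations are given as a 3x3 rotation matrix whose columns are the frame's x, y, z axes.
In Python, from workcell import r, eyes gives the robot as it stands. The module is installed in compiled form; this text tells all that it offers.
- The arm moves only by the shell command python3 -m crank 'ROWS' [OPENING]. ROWS is JSON, one flat list of numbers, 4 for each row, row after row: the shift along the world's x, y, z in units of 25 mm (1.0 is 25 mm), then the turn about the world's z in units of 5 degrees (1.0 is 5 degrees). In form: [x, y, z, turn, x, y, z, turn, ...]. A call has 1 to 20 rows; each row shifts and turns the commanded pose from where the row before left it; what a row does not reach is not made up. A row lasts 1/10 s, in which the tool goes at most 50 mm and 8.59 degrees, less where a joint would pass 70% of its speed; a pose out of reach is approached as far as the arm can. A call is refused whole if a number of a shift passes 1 or a number of a turn 1, either way. A call with a gripper value outside its range is refused whole. OPENING is the finger opening in mm, from 0 to 93, set as the call begins (- or left out, the last holds). The fingers move at their own pace and stop on an object; the grip force is fixed at half the most. Time passes only in rows, so rows that do not move let the fingers close. It gives the time, the measured TCP pose, the force, the opening and the grip force at its end, in the units of the state.
- r.read_state(): the state, without advancing time (a new reading comes with each control period).
- eyes.get_image(name): name is "scene" or "top" or "wrist"; returns the picture (400x640x3 uint8, red, green, blue); there is no depth.
- eyes.camera_info(name): a dict with "intrinsics" (3x3 intrinsics, pixels), "distortion" ([k1, k2, p1, p2, k3] as OpenCV has them; the pictures are not rectified), "xyz" and "rotation" of the camera in the world. Camera axes: x right, y up, looking along -z (the intrinsics and any distortion apply to the point x, -y, -z); pixel columns grow to the right and rows downward; lengths in m; the calibration is good to about 2 mm. A picture is of the moment at which its call begins: read the wrist's pose just before it. camera_info takes no time and is no camera call; for the wrist camera it gives the pose at the moment of the call.
- r.finish_job(): hands the job in; it is judged then, once.
The state is a dict: "clock": time; "qpos": joint angles; "joint_velocities": joint speeds; "joint_torque": joint torques, N m; "eef_pos": TCP position; "tool_rot": TCP orientation; "force": force on the tool from outside, world axes, zero at the start; "moment": the same for the moment, N m; "opening": opening from 0.0 (shut) to 1.0 (fully open); "grasp_force": force on a finger pad.
Only numpy, scipy, OpenCV 4.12 (cv2) and the standard library are available. Lean on these libraries where they do the work, as an engineer would, in place of code of your own. Each camera call takes 0.05 s, during which the arm holds its last target. There are 200 camera calls.

### The job

Unbolt the steel tool chest: press its spring catch down with one fingertip and keep it held down all the way while the other fingertip pushes the bolt's upright tab along, out of its keeper, until the bolt is fully drawn against its stop. Then let go so that the catch springs up and locks the bolt open. Only press and push, grasp nothing; do not shove or lift the chest, and leave the other things on it and around it where they are.

Things in the scene. Friction and masses are not known exactly. Their poses are not given: they have to be found in the camera images.
- chest: Flat green steel tool chest, 240 (x) x 340 (y) x 90 mm high, 9 kg, standing loose on the bench. Origin at the centre of its underside, z up. Its lid has a narrow and a wide leaf, meeting in a seam across the lid at y = -76. A keeper loop for the bolt stands on the narrow leaf at x = 32, y = -93.
- chest_top (a point): Centre of the lid's top, axes as the chest's (lengths here in mm). The steel slide-bolt unit is mounted flat around it: the bolt runs along y at x = +32, the catch bar lies parallel to it at x = -32. All between and around them (base plate, guides, keeper, rack) is lower than 27 above the lid, so fingertips may sweep over it at the height of the pressed catch.
- catch_pad: Spring catch: a flat level steel bar, 24 (x) x 110 (y) x 8 mm thick, beside the bolt. Origin at the centre of its upper face; axes as the chest's. At rest this face is 46 mm above the lid (136 above the bench). It sinks straight down when pressed anywhere along it and springs back when let go; a fingertip may slide along it while pressing.
- catch (a joint): How far the catch is pressed down, m: 0 up (locking), 0.010 at its bottom stop. The spring takes 3 N to start, 7 N at the stop. Its tooth sits in a notched rack on the bolt's side; at 0.007 or more the bolt runs freely. If let up on the way the tooth drops into a notch and stops the bolt.
- bolt_tab: The bolt's handle: an upright steel tab, 24 (x) x 14 (y) x 48 mm high, fixed on the bolt bar (14 square, 160 long). Origin at the centre of its top face, 68 mm above the lid (158 above the bench); axes as the chest's. It is 64 mm from the catch bar across the bolt, centre line to centre line. It is pushed along the chest's +y.
- bolt (a joint): Bolt travel along the chest's +y, m: 0 fully shot into the keeper on the narrow leaf, 0.040 fully drawn, at its stop. It slides with about 3 N of friction. With the catch up it has 2 mm of play only. Fully drawn, the catch can spring up into the last notch and lock it there.
- tape_measure: Tape measure, a 45 x 45 x 34 mm block with rounded edges, loose on the chest's lid in a corner. Origin at its underside. To be left alone.
- screw_jar: Small glass jar with a steel cap, 44 across and 42 mm high, loose on the lid in a corner. Origin at its underside. To be left alone.
- socket: Steel wrench socket, 28 across and 38 mm high, loose on the lid in a corner. Origin at its underside. To be left alone.
- spray_can: Spray can, 60 across and 190 mm high, on the bench just beyond the chest. Origin at its underside. To be left alone.
- glue_bottle: Glue bottle, 56 across and 150 mm high, on the bench just beyond the chest. Origin at its underside. To be left alone.
- screwdriver: Screwdriver lying on the bench beside one end of the chest. Origin at its underside. To be left alone.
- mug: Mug, 80 across and 90 mm high, on the bench beside the other end of the chest. Origin at its underside. To be left alone.

How it is judged (in metres and radians):
On the way, in this order (a step that is already met when the one before it is completed fails the run):
1. a finger holds the catch down while the bolt is still shot (contact force between the fingers and catch_pad above 0.5 N and value of joint catch above 0.0055 m and value of joint bolt below 0.005 m), for 0.1 s.
2. the bolt is being slid by a finger on its tab with a finger holding the catch down (contact force between the fingers and catch_pad above 0.5 N and contact force between the fingers and bolt_tab above 0.5 N and value of joint catch above 0.004 m and value of joint bolt above 0.01 m), for 0.02 s.
3. the bolt is fully drawn with the catch still held down (contact force between the fingers and catch_pad above 0.5 N and value of joint catch above 0.004 m and value of joint bolt above 0.037 m), for 0.05 s.
At the end, for the whole second after the job is handed in: The bolt is drawn by more than 37 of its 40 mm and at rest, the catch is up again (less than 2 mm down), the chest is within 15 mm of where it stood and level, and every other thing is within 20 mm of where it stood (value of joint bolt above 0.037 m and value of joint catch below 0.002 m and velocity of joint bolt between -0.005 and 0.005 m/s and distance of chest from where it was at the start of the episode below 0.015 m and angle between chest's own z axis and vertical below 0.03 rad and distance of each of tape_measure, screw_jar, socket, spray_can, glue_bottle, screwdriver, mug from where it was at the start of the episode below 0.02 m); the robot touches nothing.
It fails at once if the catch is let up (less than 3 mm down) while the bolt is on its way (value of joint bolt between 0.006 and 0.034 m and value of joint catch below 0.003 m).
It fails at once if the chest is shoved, lifted or tipped (15 mm, or 10 mm up) (distance of chest from where it was at the start of the episode above 0.015 m or height (world z) of chest above 0.01 m or angle between chest's own z axis and vertical above 0.05 rad).
It fails at once if another thing is moved by 20 mm or more, lifted or carried (distance of any of tape_measure, screw_jar, socket, spray_can, glue_bottle, screwdriver, mug from where it was at the start of the episode above 0.02 m).
It also fails if it takes over 35 s, if anything falls off the work surface, if the arm or the gripper's body presses on something with over 40 N, if the wrist force passes 120 N, or if a joint passes its speed limit or range.

## Working session

There is one attempt and no reset: what is moved stays moved. The work goes in short steps, Python scripts to look and compute and a shell command to move; the robot and the scene stay as the last step left them, time stands still between calls to the robot, and variables do not carry over. Pictures are saved under pics/ and viewed, at most 10 in all, crops included, and the job is handed in when it is done.

```bash
mkdir -p pics
cat > h.py <<'E'
import numpy as np, cv2
from workcell import r, eyes
def ray(ci,px):
    K=np.array(ci["intrinsics"]);d=np.array(ci["distortion"],float)
    u=cv2.undistortPoints(np.array(px,float).reshape(-1,1,2),K,d).reshape(-1,2)
    v=np.c_[u[:,0],-u[:,1],-np.ones(len(u))]
    return np.array(ci["xyz"]),v@np.array(ci["rotation"]).T
def onplane(ci,px,z):
    o,v=ray(ci,px); return o+v*((z-o[2])/v[:,2])[:,None]
def proj(ci,P):
    K=np.array(ci["intrinsics"]);R=np.array(ci["rotation"]);c=(np.array(P,float).reshape(-1,3)-ci["xyz"])@R
    c=c*[1,-1,-1]
    return cv2.projectPoints(c,np.zeros(3),np.zeros(3),K,np.array(ci["distortion"],float))[0].reshape(-1,2)
def snap(name,fn):
    ci=eyes.camera_info(name);im=eyes.get_image(name);cv2.imwrite('pics/'+fn,im[:,:,::-1]);return ci,im
E
python3 - <<'E'
from h import *
s=r.read_state();print(s)
for n in("top","scene"):
    ci,im=snap(n,n+'1.png');print(n,ci["xyz"],np.round(ci["rotation"],2).tolist(),ci["intrinsics"],ci["distortion"])
E
```

```text
{'clock': 0.0, 'qpos': array([-6.88590346e+01,  6.67231953e+00,  8.26308896e+01, -1.75613422e-03,
        9.07557208e+01, -2.16663756e+00]), 'joint_velocities': array([-0.04644239,  0.04892278,  0.0068735 ,  0.01387102,  0.03598415,
        0.00773314]), 'joint_torque': array([-5.95776859e-03, -7.21267390e+01, -6.22627759e+01,  7.74815376e-02,
        2.37063935e-02, -4.96049870e-05]), 'eef_pos': array([ 0.26698727, -0.61976618,  0.21797905]), 'tool_rot': array([[ 9.18394041e-01,  3.95666811e-01, -3.99535692e-04],
       [ 3.95667013e-01, -9.18393552e-01,  9.48245110e-04],
       [ 8.25811502e-06, -1.02894575e-03, -9.99999471e-01]]), 'force': array([-1.22177465,  0.94391687,  0.30930144]), 'moment': array([-6.40610472e-06,  3.18399204e-02, -2.11752569e-02]), 'grasp_force': 0.0, 'opening': 0.9989069505582463}
top [0.40315056 0.08157126 1.37354714] [[0.02, 0.98, -0.17], [-1.0, 0.03, 0.02], [0.03, 0.17, 0.98]] [[479.28426322   0.         325.44598576]
 [  0.         479.28426322 194.5721456 ]
 [  0.           0.           1.        ]] [-0.10858181  0.          0.          0.          0.        ]
scene [1.06305116 0.79571185 0.69546052] [[-0.84, -0.31, 0.43], [0.54, -0.47, 0.7], [-0.02, 0.82, 0.57]] [[447.34818718   0.         326.71980169]
 [  0.         447.34818718 206.84011105]
 [  0.           0.           1.        ]] [0.02604881 0.         0.         0.         0.        ]
```

View pics/top1.png

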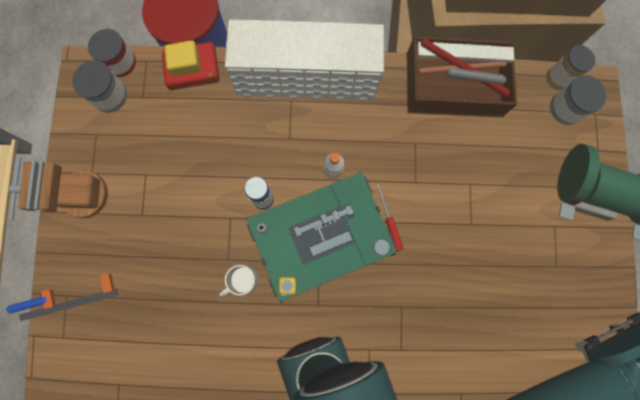

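View pics/scene1.png

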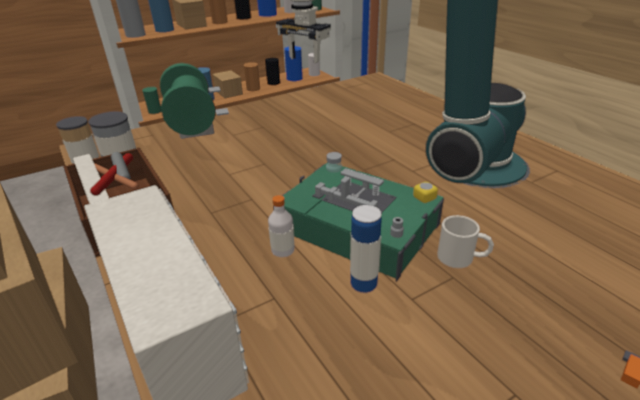

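The top view shows the chest at about (322,236), with the bolt on the far side (352,210 to 300,232) and the catch bar nearer (330,243). Next I'll enlarge it and measure.

Run:
```python
from h import *
im=cv2.imread('pics/top1.png');ci=eyes.camera_info("top")
hsv=cv2.cvtColor(im,cv2.COLOR_BGR2HSV)
print(hsv[265,300],hsv[200,290],hsv[235,275],hsv[272,350])
m=cv2.inRange(hsv,(65,80,40),(95,255,255));m[:, :220]=0;m[:,430:]=0;m[:160]=0;m[310:]=0
c=max(cv2.findContours(cv2.morphologyEx(m,cv2.MORPH_CLOSE,np.ones((25,25))),0,1)[0],key=cv2.contourArea)
P=onplane(ci,c.reshape(-1,2),0.09)
(cx,cy),(w,h),a=cv2.minAreaRect((P[:,:2]*1000).astype(np.float32));print(cx,cy,w,h,a)
print(cv2.boxPoints(((cx,cy),(w,h),a)).round())
crop=im[165:305,235:410];cv2.imwrite('pics/c1.png',cv2.resize(crop,None,fx=4.5,fy=4.2857,interpolation=cv2.INTER_CUBIC))
```

```text
[ 75  96 119] [ 26  67 118] [ 73  92 119] [ 25  69 107]
515.28125 62.17315673828125 234.43844604492188 334.93792724609375 24.047775268554688
[[ 340.  167.]
 [ 476. -139.]
 [ 691.  -43.]
 [ 554.  263.]]
```

View pics/c1.png

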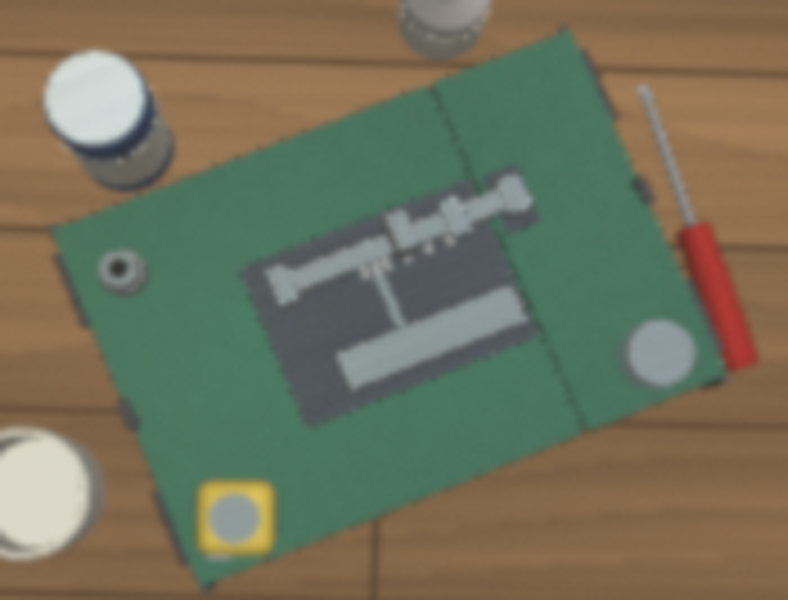

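The crop shows the tab at about (400,230), the catch bar at (337..528, 285..390), and the keeper at (515,192). The jar is in the corner on the near side, at (660,352), clear of the bar.

```bash
cat >> h.py <<'E'
C=np.array([.5153,.0622]);yaw=np.radians(24.05)
Rz=lambda a:np.array([[np.cos(a),-np.sin(a)],[np.sin(a),np.cos(a)]])
def tochest(P): return (np.asarray(P)[:,:2]-C)@Rz(yaw)*1000
def toworld(p): return C+np.array(p,float)/1000@Rz(yaw).T
E
python3 - <<'E'
from h import *
ci=eyes.camera_info("top")
def f(l,z): 
    p=np.array(l,float)/[4.5,4.2857]+[235,165]-[0.39,0.38]
    P=onplane(ci,p,z); print(z,P.round(3)[:,:2].tolist(),tochest(P).round().tolist())
f([(337,350),(352,390),(528,318),(512,285)],.136)
f([(388,213),(405,208),(415,240),(398,249)],.158)
f([(515,192),(468,170),(585,430)],.1)
E
```

```text
0.136 [[0.482, 0.092], [0.458, 0.083], [0.504, -0.017], [0.524, -0.008]] [[-18.0, 41.0], [-44.0, 42.0], [-43.0, -68.0], [-21.0, -67.0]]
0.158 [[0.563, 0.065], [0.566, 0.056], [0.547, 0.05], [0.541, 0.059]] [[45.0, -17.0], [44.0, -27.0], [24.0, -25.0], [23.0, -14.0]]
0.1 [[0.586, -0.011], [0.599, 0.017], [0.439, -0.055]] [[35.0, -96.0], [58.0, -75.0], [-118.0, -75.0]]
```

```bash
python3 -m crank '[0.4,0.98,0.13,0.9,0.4,0.98,0.13,0.9,0.4,0.98,0.13,0.9,0.4,0.98,0.13,0.9,0.4,0.98,0.13,0.9,0.4,0.98,0.13,0.9,0.4,0.98,0.13,0.9,0.4,0.98,0.13,0.9,0.4,0.98,0.13,0.9,0.4,0.98,0.13,0.9,0.4,0.98,0.13,0.9,0.4,0.98,0.13,0.9,0.4,0.98,0.13,0.9,0.4,0.98,0.13,0.9,0.4,0.98,0.13,0.9,0.4,0.98,0.13,0.9,0.4,0.98,0.13,0.9,0.4,0.98,0.13,0.9,0.4,0.98,0.13,0.9,0.4,0.98,0.13,0.9]' 46.5
python3 - <<'E'
from h import *
s=r.read_state();T=toworld([0,-48]);print(T,(T-s["eef_pos"][:2])/.025,s["eef_pos"][2], 24.05-np.degrees(np.arctan2(s["tool_rot"][1,1],s["tool_rot"][0,1])))
E
```

```text
clock: 2.1
eef_pos: [0.4672, -0.1288, 0.2836]
tool_rot: [[-0.399, 0.917, -0.0], [0.917, 0.399, 0.0], [0.0, -0.0, -1.0]]
force: [0.3, -0.3, 0.1]
opening: 0.503
grasp_force: 0.0
[0.53486162 0.01836687] [2.70458984 5.88773209] 0.2835910789693672 0.5566771181677552
```

```bash
python3 -m crank '[0.386,0.845,-0.4,0.02,0.386,0.845,-0.4,0.02,0.386,0.845,-0.4,0.02,0.386,0.845,-0.4,0.02,0.386,0.845,-0.4,0.02,0.386,0.845,-0.4,0.01,0.386,0.845,-0.4,0,0,0,0,0,0,0,0,0]'
python3 - <<'E'
from h import *
ci,im=snap("wrist",'w1.png');s=r.read_state()
print(s["eef_pos"],s["force"],tochest([s["eef_pos"]]), ci["xyz"])
h=46.5/2+8.75
for nm,p,z in(("tab",[[20,-28],[44,-28],[44,-14],[20,-14]],.158),("bar",[[-44,-68],[-20,-68],[-20,42],[-44,42]],.136),("tips",[[h,-48],[-h,-48]],.2)):
    print(nm,proj(ci,[[*toworld(q),z] for q in p]).round().tolist())
E
```

```text
clock: 3.0
eef_pos: [0.5344, 0.018, 0.2133]
tool_rot: [[-0.405, 0.914, -0.001], [0.914, 0.405, -0.0], [0.0, -0.001, -1.0]]
force: [-0.1, -0.4, 0.1]
opening: 0.503
grasp_force: 0.0
[0.53445976 0.01759796 0.21380907] [-0.30120375  0.05266093  1.06808948] [[ -0.68033075 -48.53839041]] [0.5044262  0.08431969 0.37870445]
tab [[351.0, 178.0], [386.0, 178.0], [387.0, 158.0], [351.0, 158.0]]
bar [[264.0, 222.0], [295.0, 222.0], [292.0, 71.0], [257.0, 72.0]]
tips [[377.0, 229.0], [266.0, 229.0]]
```

View pics/w1.png

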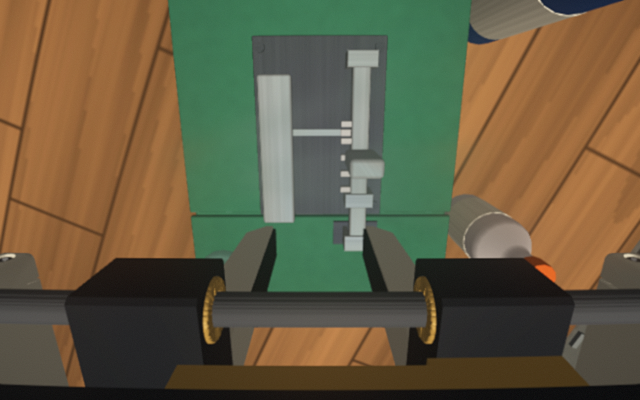

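The wrist view agrees with the top measurement: bar at columns 257–294 and rows 74–222, tab at (348–383, 150–178), fingertips at (263,229) and (375,229). The offsets match, so I descend.

```bash
python3 -m crank '[0.02,0.01,-0.6,0,0,0,-0.6,0,0,0,-0.6,0,0,0,-0.6,0,0,0,-0.4,0,0,0,-0.2,0,0,0,0,0,0,0,0,0]'; python3 -m crank '[0,0,-0.1,0,0,0,-0.1,0,0,0,-0.06,0,0,0,0,0,0,0,0,0]'
```

```text
clock: 3.85
eef_pos: [0.5353, 0.0182, 0.1391]
tool_rot: [[-0.405, 0.915, 0.001], [0.915, 0.405, 0.0], [-0.0, 0.001, -1.0]]
force: [0.2, -0.7, 0.8]
opening: 0.5
grasp_force: 0.0
clock: 4.35
eef_pos: [0.5354, 0.0182, 0.1325]
tool_rot: [[-0.404, 0.915, 0.001], [0.915, 0.404, -0.0], [-0.0, 0.001, -1.0]]
force: [3.1, -1.3, 3.3]
opening: 0.501
grasp_force: 1.7
```

```bash
python3 -m crank '[0,0,-0.1,0,0,0,-0.1,0,0,0,-0.03,0,0,0,0,0,0,0,0,0]'
python3 - <<'E'
from h import *
ci,im=snap("wrist",'w2.png');s=r.read_state();print(s["eef_pos"],s["force"],s["moment"],tochest([s["eef_pos"]]))
cv2.imwrite('pics/w2c.png',cv2.resize(im[120:280,220:420,::-1],None,fx=4,fy=3.7))
E
```

```text
clock: 4.85
eef_pos: [0.5354, 0.0182, 0.1265]
tool_rot: [[-0.404, 0.915, 0.001], [0.915, 0.404, -0.0], [-0.0, 0.001, -1.0]]
force: [3.7, -0.3, 5.4]
opening: 0.502
grasp_force: 2.9
[0.53535876 0.01817729 0.12656302] [ 2.86335285 -0.32471269  6.29520283] [-0.1202815  -0.59948448  0.01581051] [[  0.37672243 -48.37572972]]
```

View pics/w2c.png

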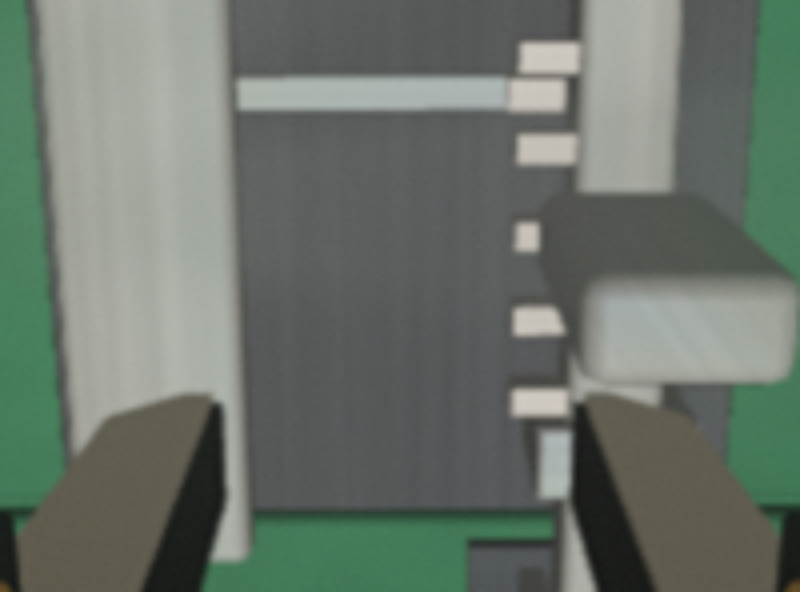

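The crop shows the left finger pressing the bar at (170,450) and the right finger at (640,420), just behind the tab (600–795, 280–380). With the catch about 9 mm down at 6 N, I push along the chest's +y.

```bash
python3 -m crank '[-0.041,0.091,0,0,-0.041,0.091,0,0,-0.041,0.091,0,0,-0.041,0.091,0,0,-0.041,0.091,0,0,-0.041,0.091,0,0,-0.041,0.091,0,0,-0.041,0.091,0,0,0,0,0,0]'; python3 -m crank '[-0.041,0.091,0,0,-0.041,0.091,0,0,-0.041,0.091,0,0,-0.041,0.091,0,0,-0.041,0.091,0,0,-0.041,0.091,0,0,-0.041,0.091,0,0,-0.041,0.091,0,0,-0.041,0.091,0,0,-0.041,0.091,0,0,-0.041,0.091,0,0]'
python3 -c "
from h import *
s=r.read_state();print(tochest([s['eef_pos']]),s['eef_pos'][2],s['force'])"
```

```text
clock: 5.8
eef_pos: [0.527, 0.036, 0.1265]
tool_rot: [[-0.404, 0.915, 0.0], [0.915, 0.404, -0.001], [-0.001, -0.0, -1.0]]
force: [1.8, -4.3, 5.9]
opening: 0.496
grasp_force: 3.5
clock: 6.9
eef_pos: [0.5159, 0.0608, 0.1265]
tool_rot: [[-0.404, 0.915, 0.001], [0.915, 0.404, -0.001], [-0.002, 0.0, -1.0]]
force: [4.4, -5.7, 5.3]
opening: 0.502
grasp_force: 4.5
[[-0.01025063 -1.52107111]] 0.1265058025520699 [ 4.38526006 -5.7332731   5.34714784]
```

```bash
python3 -m crank '[-0.033,0.073,0,0,-0.033,0.073,0,0,0,0,0,0]'; python3 -m crank '[-0.033,0.073,0,0,0,0,0,0]';  python3 -c "
from h import *
ci,im=snap('wrist','w3.png');s=r.read_state();print(tochest([s['eef_pos']]),s['eef_pos'][2],s['force'])
cv2.imwrite('pics/w3c.png',cv2.resize(im[80:280,220:420,::-1],None,fx=3,fy=3))"
```

```text
clock: 7.2
eef_pos: [0.5142, 0.0647, 0.1265]
tool_rot: [[-0.404, 0.915, 0.001], [0.915, 0.404, -0.001], [-0.001, 0.0, -1.0]]
force: [3.5, -4.5, 5.0]
opening: 0.502
grasp_force: 3.7
clock: 7.4
eef_pos: [0.5136, 0.0659, 0.1265]
tool_rot: [[-0.404, 0.915, 0.001], [0.915, 0.404, -0.002], [-0.002, 0.0, -1.0]]
force: [6.4, -9.7, 3.9]
opening: 0.502
grasp_force: 8.1
[[-3.81315065e-03  4.05932645e+00]] 0.1265488909204028 [ 5.50790678 -7.89901593  4.72109294]
```

View pics/w3c.png

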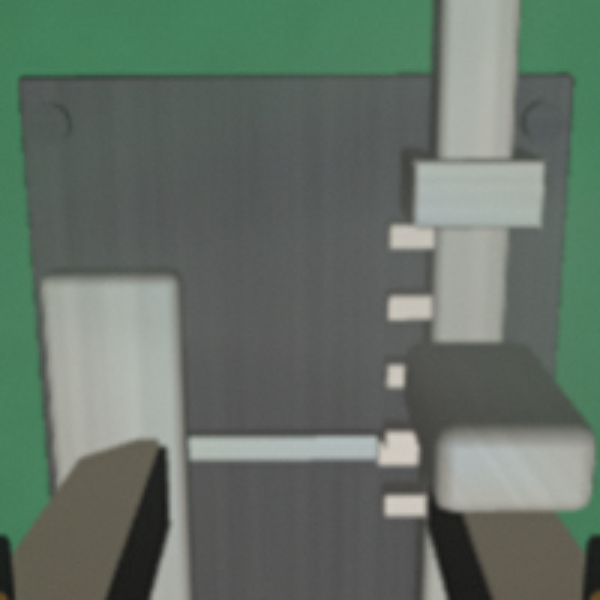

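The tab is at (440–590, 430–510) with the finger behind it, and the arm (tooth) now sits near the last notch. The force is rising, so I push a bit more to confirm the stop.

```bash
python3 -m crank '[-0.033,0.073,0,0,0,0,0,0,0,0,0,0]';  python3 -c "
from h import *
s=r.read_state();print(tochest([s['eef_pos']]),s['eef_pos'][2],s['force'])"
```

```text
clock: 7.75
eef_pos: [0.5135, 0.0662, 0.1266]
tool_rot: [[-0.403, 0.915, 0.003], [0.915, 0.403, -0.005], [-0.006, 0.001, -1.0]]
force: [13.3, -21.2, 2.2]
opening: 0.502
grasp_force: 15.2
[[-3.06682955e-03  4.36819833e+00]] 0.12663152478831463 [ 13.30076443 -21.19505493   2.2406575 ]
```

Position has stalled at 25 N, so the bolt is on its stop. I'll back off the tab slightly with the catch still held, then lift straight up.

```bash
python3 -m crank '[0.033,-0.073,0,0,0.033,-0.073,0,0,0.02,-0.045,0,0,0,0,0.2,0,0,0,0.4,0,0,0,0.6,0,0,0,0.8,0,0,0,0.8,0,0,0,0.8,0,0,0,0,0,0,0,0,0]';  python3 -c "
from h import *
ci,im=snap('wrist','w4.png');s=r.read_state();print(tochest([s['eef_pos']]),s['force'])
cv2.imwrite('pics/w4c.png',cv2.resize(im[20:270,160:480,::-1],None,fx=2.4,fy=2.4))
im=cv2.cvtColor(snap('top','top2.png')[1],cv2.COLOR_RGB2BGR)"
```

```text
clock: 8.85
eef_pos: [0.5145, 0.0639, 0.2167]
tool_rot: [[-0.404, 0.915, 0.001], [0.915, 0.404, -0.0], [-0.0, 0.0, -1.0]]
force: [-0.3, -0.2, -1.0]
opening: 0.498
grasp_force: 0.0
[[-0.26720773  1.98455478]] [ 0.07012042 -0.30792554  0.10864032]
```

View pics/w4c.png

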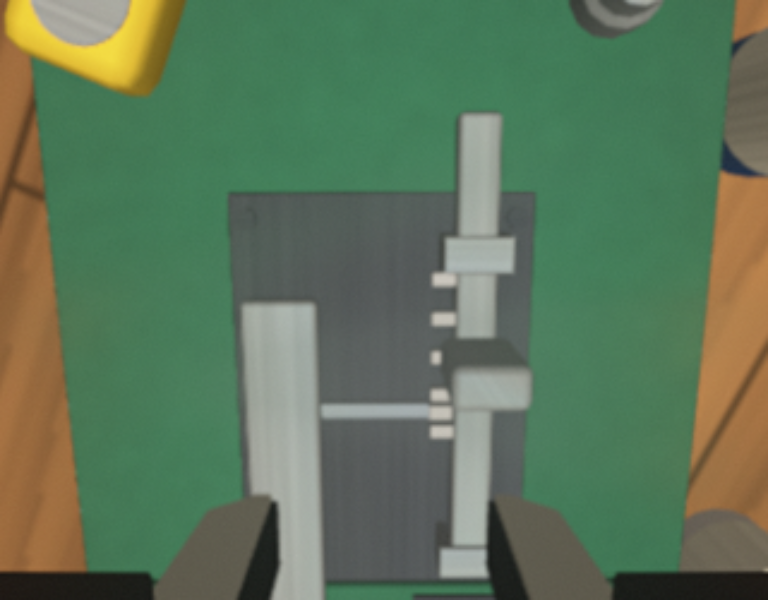

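The tooth at (440,412) sits between the last two rack teeth, and the bolt is drawn. I'll check the travel and the catch height in numbers.

```bash
python3 -c "
from h import *
ci=eyes.camera_info('wrist')
f=lambda l,z:print(tochest(onplane(ci,np.array(l)/2.4+[160,20],z)).round(1).tolist())
f([(455,370),(530,368),(530,408),(455,410)],.158)
for z in(.136,.126):f([(241,303),(316,303)],z)
t=eyes.camera_info('top');im=cv2.imread('pics/top2.png');a=cv2.imread('pics/top1.png')
d=cv2.absdiff(a,im).max(2)>40
n,l,st,c=cv2.connectedComponentsWithStats(d.astype(np.uint8));print(st[st[:,4]>15][1:].tolist())
print(proj(t,[[.5145,.0639,.21]]))
"
```

```text
[[19.6, 24.3], [40.8, 24.9], [41.4, 13.1], [19.8, 12.5]]
[[-44.2, 40.4], [-21.3, 40.4]]
[[-46.0, 39.0], [-22.1, 39.0]]
[[281, 181, 43, 59, 534], [290, 186, 80, 205, 7587], [365, 198, 4, 31, 65], [288, 277, 8, 18, 129], [300, 284, 19, 4, 28], [507, 311, 133, 89, 5557], [319, 343, 10, 6, 17], [277, 348, 39, 52, 608], [302, 361, 95, 39, 790]]
[[321.24670416 231.26762281]]
```

```bash
python3 -c "
from h import *
print(r.finish_job())"
```

```text
the job is handed in; nothing more can be done
None
```

The bolt was pushed about 40 mm to its stop with the catch held down; my last picture showed the catch up in the last notch and the arm clear, and I handed the job in, though no verdict came back.

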